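# Spin-check a wheel hub and brake it to its locking position

### The arm

A 7-joint arm with a two-finger parallel gripper is mounted at the origin on a cart in front of the work surface, level with it; the furniture and walls round the work are solid. World frame = base frame: x ahead of the robot, y to its left, z up, the work surface at z = 0. Lengths are in m, angles in rad, forces in N, time in s.
With the tool pointing down it reaches from about 0.4 to 0.875 m from the base axis. Payload 6.5 kg.
Tool frame: the origin (TCP) lies midway between the tips of the shut fingers; the grasp point (between the pads) lies 19 mm behind it; z points along the fingers, x is the direction in which the jaws open and shut, and the axes are right-handed (so a half turn about z gives the same grasp; the last joint's range is limited). The gripper opens to 88 mm and grips with 3 to 60 N. Pads are 18 mm wide; open, the fingers measure 123 mm over their backs; the gripper's body (75 mm by 187 mm) begins 45 mm behind the grasp point.
Start: joints at [1.116, 0.536, -0.004, 1.538, 0.003, 1.067, -0.071], TCP at [0.246, -0.601, 0.239] pointing down, gripper open.
Joint ranges: [-2.7, 2.7], [-0.37, 2.16], [-1.27, 1.26], [0.24, 2.4], [-1.31, 4.45], [0.19, 1.91], [-2.76, 2.76]. Speed limits (rad/s): [2.39, 2.39, 3.14, 3.14, 3.14, 3.14, 3.14].

### API

Orientations are given as a unit quaternion [x, y, z, w].
In Python, from plant import bot gives the robot as it stands. The module is installed in compiled form; this text tells all that it offers.
- The arm moves only by the tool step_arm, never from a script. Its argument "steps" is a list of rows, each a list of 5 numbers: the shift along the world's x, y, z in m, then the turn about the world's z in degrees, then the closure, from 0 (fully open) to 1 (shut). A call has 1 to 12 rows; each row is the pose to reach, as a shift and turn from the pose measured when the call began; what a row does not reach only later rows make up. A row lasts 1/8 s, in which the tool goes at most 62.5 mm and 10.7 degrees, less where a joint would pass 70% of its speed; a pose out of reach is approached as far as the arm can. A call with a gripper value outside its range is refused whole. The fingers move at their own pace and stop on an object; "squeeze" is the grip in N (left out, the last holds). Time passes only in rows, so rows that repeat a pose let the fingers close. It gives the time, the measured TCP pose, the force and the opening at its end, in the units of the state.
- bot.get_obs(): the state, without advancing time (a new reading comes with each control period).
- bot.snapshot(name): name is "scene" or "top" or "wrist"; returns a dict with "frame" (480x640x3 uint8, blue, green, red), "vfov" (degrees; the focal length in pixels is half the picture's height over the tangent of half this angle, whatever the lens; pixels are square), "cx", "cy" (the principal point, pixels), "world_from_camera" (4x4, takes a point from camera to world coordinates). Camera axes: x right, y down, z forward; pixel columns grow to the right and rows downward; lengths in m; the calibration is good to about 2 mm. A picture is of the moment at which its call begins. There is no depth.
- bot.finish_job(): hands the job in, once; it reports no verdict.
The state is a dict: "clock": time; "qpos": joint angles; "qvel": joint speeds; "joint_torque": joint torques, N m; "tool_pos": TCP position; "eef_rot": TCP orientation; "contact_force": force on the tool from outside, world axes, zero at the start; "torque": the same for the moment, N m; "opening": opening from 0.0 (shut) to 1.0 (fully open).
Only numpy, scipy, OpenCV 4.12 (cv2) and the standard library are available. Lean on these libraries where they do the work, as an engineer would, in place of code of your own. Each camera call takes 0.05 s, during which the arm holds its last target. There are 200 camera calls.

### The job

The bearings of this quad-bike hub are new: push one of its wheel studs round to set the hub spinning briskly and let it run free, untouched, for three turns or so. Then brake it with the fingers on the brake disc so that it comes to rest with the yellow-ringed locking hole in the open slot of the red lock plate, the whole hole in view for the locking bolt, and let go of it. Once it has run, do not let it stop anywhere else and carry it round; only the last three centimetres may be eased along by hand. Leave the oil tin, the pliers and the spanner where they lie.

Things in the scene. Friction and masses are not known exactly. Their poses are not given: they have to be found in the camera images.
- stand: Grey bench stand, fixed in place: base plate 195 x 240 x 10 mm, and behind the hub a post (x = +52 to +92 mm, 50 mm wide, up to 147 mm above the bench). Origin on the bench, straight below the centre of the brake disc. Its x runs along the axle, away from the front (the wheel studs point to -x), y to the left seen from the front, z up.
- axle (a point): Centre of the brake disc on the level axle, 115 mm above the bench; axes as the stand's. In front of the disc are an aluminium flange (radius up to 58 mm, to x = -16 mm) and the hub barrel (radius 33 mm, to x = -50 mm); behind it a barrel (radius 32 mm, to x = +30 mm). Above the axle only the studs stand in front of the disc, and nothing is above it.
- rim_top (a point): Highest point of the upright bright steel brake disc, 195 mm above the bench, mid-thickness; fixed, it does not turn. The disc is 160 mm in diameter and 8 mm thick (x from -4 to +4 mm). Down to 22 mm below this point the disc is flat and clear on both faces: the place to squeeze it from above. Studs pass in front from 27 mm below.
- stud (a point): Middle of one of the four equal steel wheel studs, 12 mm thick and 34 mm long, which stick out of the flange to the front (x from -16 to -50 mm of the disc centre) on a radius of 47 mm. They turn with the hub and stand 90 degrees apart; this one is 45 degrees ahead of the locking hole in the positive sense. One pushed sideways near the top turns the hub.
- hub (a joint): Turn of hub and disc about the axle, rad, unlimited; 0 and every whole turn (2 pi) bring the hole to the slot. Positive: clockwise seen from the front (left side goes up). Either direction will do. Balanced, 2.5 to 3.8 kg, about 0.006 kg m2, free: it slows by 0.1 to 0.35 rad/s each second. Squeezed between two fingers at a few N it stops almost at once (under 0.15 s from 2 rad/s).
- lock_hole (a point): Centre, on the disc's front face, of the locking hole: 13 mm in diameter, ringed in yellow paint, drilled through the brake disc 67 mm from the axle. It turns with the hub. The other holes in the disc are tiny (5 mm) and unpainted.
- slot (a point): Where the hole's centre must come to rest: middle of the level, open slot (25 mm wide) of the fixed red lock plate, on the disc's front face, left of the axle (+y) at axle height and 67 mm from it. The plate is 6 mm thick, 3.5 mm in front of the disc; its prongs reach to 61 mm from the axle, its outer edge to 132 mm, its top edge lies 25 mm above axle height.
- oil_tin_mid (a point): Small red oil tin with a wire spout, 52 mm in diameter, 84 mm high without the spout (136 mm with it), standing in front of the stand, to the right; point at its centre 42 mm up. Leave alone.
- pliers_red_mid (a point): Red-handled combination pliers, 202 x 56 x 15 mm, lying to the left of the stand; point at their centre. Leave alone.
- spanner_mid (a point): Steel combination spanner, 192 x 31 x 6 mm, lying in front of the stand; point at its centre. Leave alone.

How it is judged:
On the way:
1. the hub has turned some two to three times (past 13.5 rad) and still spins faster than 1.5 rad/s, with nothing touching it ((value of joint hub above 13.5 rad or value of joint hub below -13.5 rad) and (velocity of joint hub above 1.5 rad/s or velocity of joint hub below -1.5 rad/s) and contact force between each of the arm, the fingers and hub below 0.1 N), for 0.2 s.
At the end, for the whole second after the job is handed in: The hub is at rest and released, with the centre of the locking hole within 6 mm of the middle of the slot, so that the whole 13 mm hole shows in the 25 mm slot (distance between lock_hole and slot below 0.006 m and velocity of joint hub between -0.03 and 0.03 rad/s and contact force between the fingers and hub below 0.1 N); the robot touches nothing.
It fails at once if after its run (past 13.5 rad) the hub is brought to a standstill with the locking hole more than 30 mm from the slot ((value of joint hub above 13.5 rad or value of joint hub below -13.5 rad) and velocity of joint hub between -0.03 and 0.03 rad/s and distance between lock_hole and slot above 0.03 m).
It fails at once if the oil tin, the pliers or the spanner is moved more than 30 mm (distance of any of oil_tin_mid, pliers_red_mid, spanner_mid from where it was at the start of the episode above 0.03 m).
It also fails if it takes over 61 s, if anything falls off the work surface, if the arm or the gripper's body presses on something with over 40 N, if the wrist force passes 120 N, or if a joint passes its speed limit or range.

## Working session

There is one attempt and no reset: what is moved stays moved. The work goes in short steps, Python scripts to look and compute and a tool call to move; the robot and the scene stay as the last step left them, time stands still between calls to the robot, and variables do not carry over. Pictures are saved under pics/ and viewed, about 8 in all and at most 12, crops included, and the job is handed in when it is done.

Besides the shell and the picture viewer there is one more tool, called after "Request:" as a command line: name --pt "numbers of a row" for each row, then --argument value for the rest. step_arm: Moves the arm, as the interface text tells. Its arguments: {"type":"object","properties":{"steps":{"type":"array"},"squeeze":{"type":"number"}},"required":["steps"]}

```bash
mkdir -p pics; python3 - <<'E'
from plant import bot
import cv2,numpy as np
o=bot.get_obs();print(o['clock'],o['tool_pos'],o['eef_rot'],o['opening'])
for n in("scene","top"):
    s=bot.snapshot(n);cv2.imwrite(f"pics/{n}0.png",s['frame']);print(n,s['vfov'],s['cx'],s['cy'],np.round(s['world_from_camera'],4).tolist())
E
```

```text
0.0 [ 0.24616057 -0.60093999  0.23783865] [ 8.30407257e-01 -5.57156226e-01 -7.40916539e-04 -4.22323372e-04] 1.0003011496336596
scene 53.049341013068634 326.36943061874797 233.61504276811218 [[-0.9042, -0.2075, 0.3733, 0.1517], [-0.4268, 0.4093, -0.8064, 0.9842], [0.0145, -0.8885, -0.4587, 0.5207], [0.0, 0.0, 0.0, 1.0]]
top 53.43206496967141 322.8736156869273 236.92213768856107 [[-0.1649, -0.9614, 0.2202, 0.3113], [-0.9863, 0.1599, -0.0406, 0.3091], [0.0039, -0.2238, -0.9746, 0.958], [0.0, 0.0, 0.0, 1.0]]
```

View pics/scene0.png

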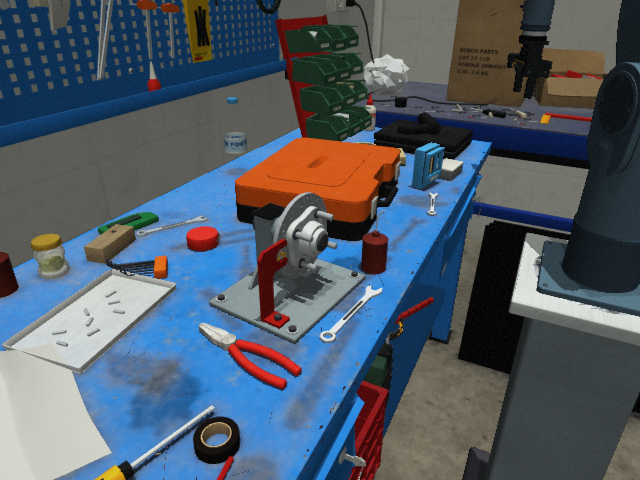

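View pics/top0.png

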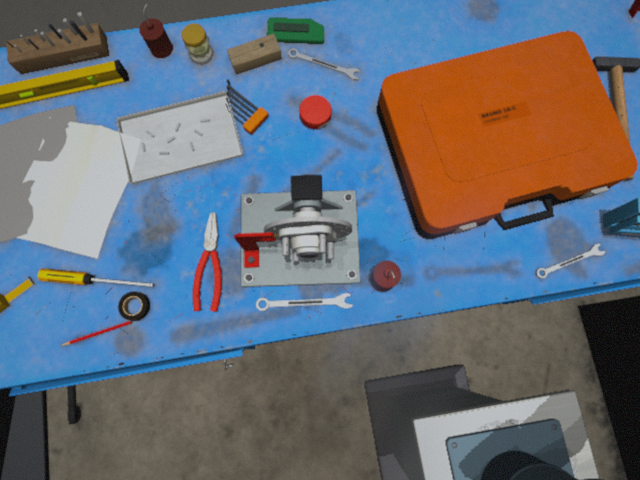

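```bash
python3 - <<'E'
import cv2,numpy as np
a=cv2.imread("pics/top0.png")[165:310,225:385];b=cv2.imread("pics/scene0.png")[180:345,200:370]
a=cv2.resize(a,(800*160//320,362),interpolation=3);b=cv2.resize(b,(400,388),interpolation=3)
h=400;c=np.zeros((400,800,3),np.uint8);c[:362,:400]=a;c[:388,400:]=b;cv2.imwrite("pics/c1.png",c)
E
```

```text
(no output)
```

View pics/c1.png

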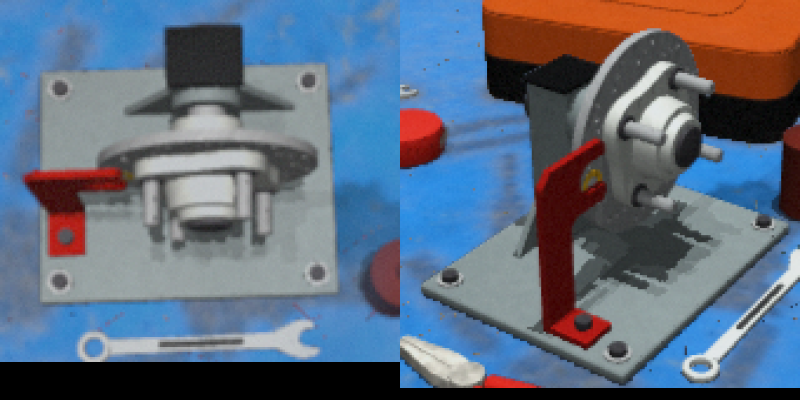

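```bash
cat >h.py <<'E'
import numpy as np,cv2
from scipy.optimize import least_squares
CAM={"scene":(53.049341,326.369,233.615,[[-0.9042,-0.2075,0.3733,0.1517],[-0.4268,0.4093,-0.8064,0.9842],[0.0145,-0.8885,-0.4587,0.5207],[0,0,0,1]]),
"top":(53.432065,322.874,236.922,[[-0.1649,-0.9614,0.2202,0.3113],[-0.9863,0.1599,-0.0406,0.3091],[0.0039,-0.2238,-0.9746,0.958],[0,0,0,1]])}
def proj(cam,P):
    v,cx,cy,T=CAM[cam];T=np.array(T);f=240/np.tan(np.radians(v/2))
    c=(np.atleast_2d(P)-T[:3,3])@T[:3,:3]
    return c[:,:2]/c[:,2:]*f+[cx,cy]
def S(p,P):
    c,s=np.cos(p[2]),np.sin(p[2]);P=np.atleast_2d(P)
    return P@np.array([[c,-s,0],[s,c,0],[0,0,1]]).T+[p[0],p[1],0]
E
python3 - <<'E'
from h import *
t=lambda u,v:(u/2.5+225-.3,v/2.5+165-.3); s=lambda u,v:((u-400)/2.353+200-.3,v/2.353+180-.3)
def model(p):
    f,b=p[3],p[3]+.195
    top=[[b,.12,.01],[b,-.12,.01],[f,-.12,.01],[f,.12,.01],[.092,.025,.147],[.092,-.025,.147],[.052,.025,.147],[.052,-.025,.147]]
    sc=[[b,.12,.01],[f,.12,.01],[f,-.12,.01],[-.05,0,.115]]
    return np.r_[proj("top",S(p,top)),proj("scene",S(p,sc))]
obs=np.array([t(40,72),t(330,63),t(336,293),t(40,302),t(165,27),t(243,27),t(167,87),t(242,84),s(421,290),s(625,383),s(788,228),s(690,143)])
r=least_squares(lambda p:(model(p)-obs).ravel(),[.55,.3,0,-.1],loss='soft_l1')
print(r.x,np.degrees(r.x[2]));print(np.round(model(r.x)-obs,1).tolist())
E
```

```text
[ 0.51984236  0.31510455 -0.14008406 -0.0837906 ] -8.026225290873855
[[2.1, -1.1], [1.2, -0.2], [2.9, 0.8], [0.9, 0.2], [-7.3, 1.8], [-10.6, 1.2], [-7.9, -0.9], [-9.8, -0.3], [0.4, -3.7], [-0.1, -3.8], [2.4, -2.8], [-3.1, 6.5]]
```

```bash
python3 - <<'E'
from h import *
t=lambda u,v:(u/2.5+225-.3,v/2.5+165-.3); s=lambda u,v:((u-400)/2.353+200-.3,v/2.353+180-.3)
def model(p):
    f,b=p[3],p[3]+.195;l,r=p[4]+.12,p[4]-.12
    top=[[b,l,.01],[b,r,.01],[f,r,.01],[f,l,.01],[.092,.025,.147],[.092,-.025,.147],[.052,.025,.147],[.052,-.025,.147]]
    sc=[[b,l,.01],[f,l,.01],[f,r,.01],[-.05,0,.115]]
    return np.r_[proj("top",S(p,top)),proj("scene",S(p,sc))]
obs=np.array([t(40,72),t(330,63),t(336,293),t(40,302),t(165,27),t(243,27),t(167,87),t(242,84),s(421,290),s(625,383),s(788,228),s(690,143)])
r=least_squares(lambda p:(model(p)-obs).ravel(),[.55,.3,0,-.1,0],loss='soft_l1')
print(r.x,np.degrees(r.x[2]));print(np.round(model(r.x)-obs,1).tolist())
p=r.x
for n in("top","scene"):
    im=cv2.imread(f"pics/{n}0.png");k=4;x0,y0=(225,165) if n=="top" else (215,180)
    im=cv2.resize(im[y0:y0+140,x0:x0+150],None,fx=k,fy=k,interpolation=3)
    def d(P,c):
        for q in proj(n,S(p,P)): cv2.circle(im,(int((q[0]-x0+.5)*k),int((q[1]-y0+.5)*k)),1,c,-1)
    a=np.linspace(0,2*np.pi,120)[:,None]
    for x in(-.004,.004): d(np.c_[0*a+x,.08*np.cos(a),.115+.08*np.sin(a)],(0,255,0))
    d([[-.004,.067,.115]],(255,0,255)); d([[-.004,0,.115],[-.05,0,.115]],(0,0,255))
    for j in range(4):
        A=np.pi/4+j*np.pi/2; d([[x,.047*np.cos(A),.115+.047*np.sin(A)] for x in(-.016,-.05)],(255,0,0))
    globals()['I'+n]=im
cv2.imwrite("pics/c2.png",np.hstack([cv2.resize(Itop,(400,373)),cv2.resize(Iscene,(400,373))]))
print("slot",S(p,[-.004,.067,.115]),"rim",S(p,[0,0,.195]))
E
```

```text
[ 0.51908149  0.29893491 -0.13240575 -0.08615824  0.02041147] -7.58629054248209
[[-0.4, -0.2], [-1.3, -0.1], [1.1, 0.9], [-0.9, 1.2], [1.3, 0.9], [-2.1, 0.1], [0.9, -1.8], [-1.0, -1.5], [-0.8, -2.0], [-0.4, -2.2], [1.6, -1.9], [1.4, 2.6]]
slot [[0.52396179 0.36587654 0.115     ]] rim [[0.51908149 0.29893491 0.195     ]]
```

View pics/c2.png

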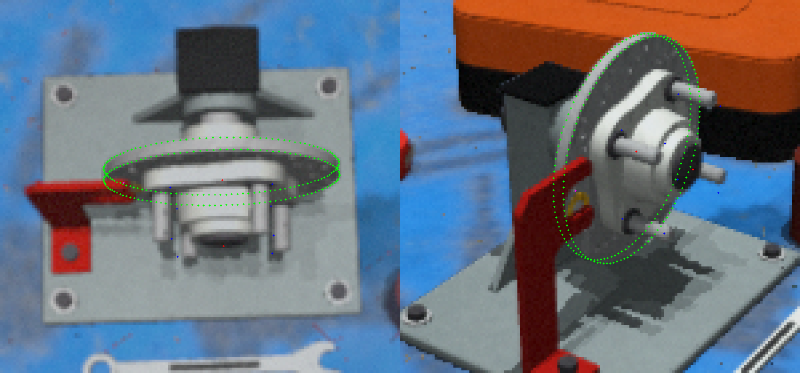

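```bash
cat >fit.py <<'E'
from h import *
t=lambda u,v:(u/2.667+225-.5,v/2.664+165-.5); s=lambda u,v:((u-400)/2.667+215-.5,v/2.664+180-.5)
a=np.linspace(0,2*np.pi,721)[:,None]
disc=np.r_[[np.c_[0*a+x,.08*np.cos(a),.115+.08*np.sin(a)] for x in(-.004,.004)]].reshape(-1,3)
def hubp(th,x,r,A): return [x,r*np.cos(A+th),.115+r*np.sin(A+th)]  # A: 0=left,+pi/2=up
def model(p):
    h=p[3]; st=[hubp(h,-.05,.047,np.pi/4+j*np.pi/2) for j in range(4)] #UL,UR,LR,LL
    T=proj("top",S(p,[[.092,.025,.147],[.092,-.025,.147],st[0],st[1],st[2]]))
    C=proj("scene",S(p,[*st,[-.05,0,.115],hubp(h,-.004,.067,0)]))
    dt=proj("top",S(p,disc));ds=proj("scene",S(p,disc))
    e=[[dt[:,0].min(),dt[:,0].max()],[dt[:,1].min(),ds[:,0].min()],[ds[:,1].min(),ds[:,1].max()]]
    return np.r_[T+p[4:6],C+p[6:8],e+np.array([[p[4],p[4]],[p[5],p[6]],[p[7],p[7]]])]
q=lambda f,*l:[f(*z) for z in l]
obs=np.array(q(t,(177,30),(258,30),(163,245),(260,228),(281,248))+q(s,(655,151),(709,98),(715,174),(658,230),(687,162),(578,203))
 +[[t(103,0)[0],t(341,0)[0]],[t(0,137)[1],s(553,0)[0]],[s(0,33)[1],s(0,263)[1]]])
r=least_squares(lambda p:np.r_[(model(p)-obs).ravel(),p[4:]],[.53,.3,-.13,-.1,0,0,0,0],loss='soft_l1')
p=r.x
if __name__=="__main__":
    print(np.round(p,4),np.degrees(p[2:4]));print(np.round(model(p)-obs,1).tolist())
    J=np.linalg.inv(r.jac.T@r.jac);print("sd",np.sqrt(np.diag(J))[:4])
    print("slot",S(p,[-.004,.067,.115]),"rim",S(p,[0,0,.195]),"studs",S(p,[hubp(p[3],-.033,.047,np.pi/4+j*np.pi/2) for j in range(4)]))
E
python3 fit.py
```

```text
[ 0.5221  0.2985 -0.1192 -0.198  -0.1788  1.0268 -0.6748 -1.1682] [ -6.83198169 -11.34296067]
[[0.3, 0.3], [-2.3, -0.9], [0.2, -1.9], [1.2, 1.3], [0.2, 0.4], [0.1, 0.7], [0.2, -0.1], [0.9, 0.5], [3.1, 0.7], [0.3, 1.0], [-1.7, 0.3], [0.1, -0.7], [-0.7, -1.4], [-1.3, -1.5]]
sd [0.00220789 0.00196114 0.01306128 0.02158185]
slot [[0.52607795 0.36547316 0.115     ]] rim [[0.52207935 0.29847308 0.195     ]] studs [[0.49396748 0.34124229 0.14104836]
 [0.48621501 0.2765353  0.15412139]
 [0.48465986 0.2635551  0.08895164]
 [0.49241234 0.3282621  0.07587861]]
```

Request:
step_arm --pt "0.01 0.01 0.04 5 0" --pt "0.04 0.05 0.08 10 0" --pt "0.07 0.09 0.08 16 0" --pt "0.1 0.13 0.08 22 0" --pt "0.13 0.17 0.08 28 0" --pt "0.16 0.21 0.08 34 0" --pt "0.19 0.25 0.08 40 0" --pt "0.22 0.3 0.08 46 0" --pt "0.25 0.35 0.08 52 0" --pt "0.25 0.4 0.08 58 0" --pt "0.25 0.45 0.08 61 0" --pt "0.25 0.5 0.08 61 0"

```text
clock: 1.6
tool_pos: [0.4958, -0.0994, 0.3177]
eef_rot: [0.998, -0.058, -0.001, -0.0]
contact_force: [0.5, 0.8, -0.3]
opening: 1.0
```

Request:
step_arm --pt "0.0 0.05 0 0 0" --pt "0 0.1 0 0 0" --pt "0 0.15 0 0 0" --pt "0 0.2 0 0 0" --pt "0.01 0.25 0 0 0" --pt "0.02 0.3 0 0 0" --pt "0.02 0.35 0 0 0" --pt "0.02 0.35 0 0 0.3" --pt "0.02 0.35 0 0 0.4"

```text
clock: 2.72
tool_pos: [0.5157, 0.2498, 0.3171]
eef_rot: [0.998, -0.058, -0.001, 0.001]
contact_force: [0.4, -0.5, 0.5]
opening: 0.796
```

```bash
python3 - <<'E'
from plant import bot
import cv2,numpy as np
o=bot.get_obs();print(o)
s=bot.snapshot("wrist");cv2.imwrite("pics/w1.png",s['frame']);print(s['vfov'],s['cx'],s['cy'],np.round(s['world_from_camera'],4).tolist())
s=bot.snapshot("scene");cv2.imwrite("pics/s1.png",s['frame'])
E
```

```text
{'clock': 2.725, 'qpos': array([-0.06475729,  0.39755453, -0.61599387,  1.62698733,  0.24164421,
        1.19743534, -0.85022047]), 'qvel': array([ 0.02282825, -0.0100315 ,  0.01472378,  0.00569568, -0.00119689,
       -0.00073125, -0.00016707]), 'joint_torque': array([-1.67336058e+00, -4.61107457e+01, -6.76504076e+00, -2.61711931e+01,
       -1.72146382e-01, -9.19917924e-02, -1.64643314e-02]), 'tool_pos': array([0.51571127, 0.24980331, 0.31713837]), 'eef_rot': array([ 9.98290852e-01, -5.84224459e-02, -1.36844591e-03,  5.66469089e-04]), 'contact_force': array([ 0.41718578, -0.54613421,  0.53983319]), 'torque': array([-0.10920862, -0.13820057, -0.05380427]), 'opening': 0.7964833438716735}
62.357055378419034 321.2247512713129 235.47238432952133 [[0.9932, -0.1094, -0.0389, 0.5254], [-0.1161, -0.9453, -0.3048, 0.3281], [-0.0035, 0.3073, -0.9516, 0.4635], [0.0, 0.0, 0.0, 1.0]]
```

View pics/w1.png

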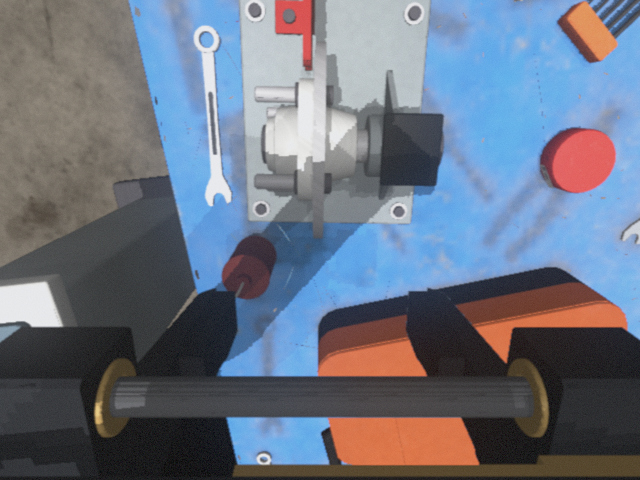

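```bash
python3 - <<'E'
import cv2
a=cv2.imread("pics/w1.png")[35:245,245:385];b=cv2.imread("pics/s1.png")[180:300,255:345]
a=cv2.resize(a,(400,600),interpolation=2);b=cv2.resize(b,(400,533),interpolation=2)
import numpy as np
c=np.zeros((600,800,3),np.uint8);c[:,:400]=a;c[:533,400:]=b;cv2.imwrite("pics/c3.png",c)
E
```

```text
(no output)
```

View pics/c3.png

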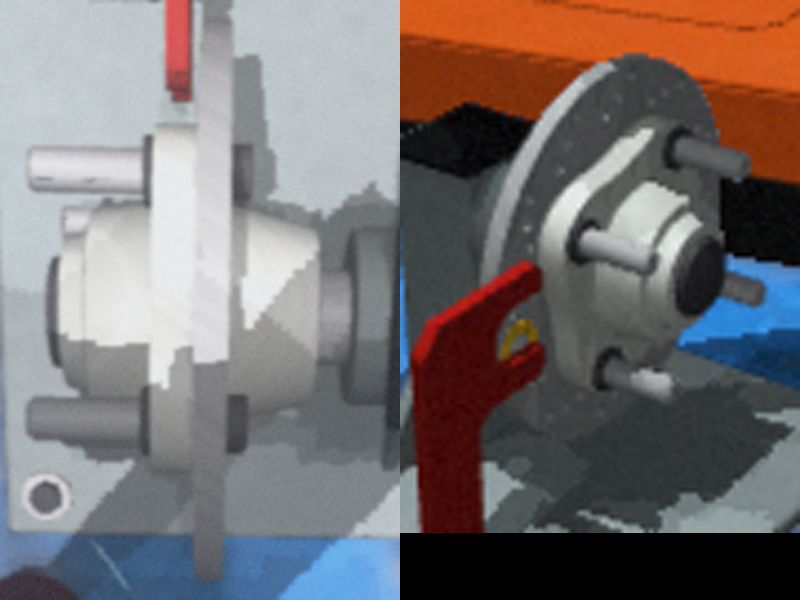

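```bash
cat >fit2.py <<'E'
import fit,h
from fit import *
h.CAM["wrist"]=(62.357055,321.2247,235.4724,[[0.9932,-0.1094,-0.0389,0.5254],[-0.1161,-0.9453,-0.3048,0.3281],[-0.0035,0.3073,-0.9516,0.4635],[0,0,0,1]])
w=lambda u,v:(u/2.857+245-.3,v/2.857+35-.3)
mid=np.c_[0*a,.08*np.cos(a),.115+.08*np.sin(a)][:361]
rows=[(217,30),(214.5,200),(210.5,400),(207.5,560)]
def wm(p):
    m=proj("wrist",S(p,mid)); i=np.argmax(m[:,1]); j=np.argmin(m[:,1]); m=m[j:i+1]
    c=np.interp([w(*r)[1] for r in rows],m[:,1],m[:,0])
    st=proj("wrist",S(p,[hubp(p[3],-.05,.047,np.pi/4+k*np.pi/2) for k in range(2)]))
    return np.r_[c+p[8],(st+p[8:10]).ravel(),m[:,1].max()+p[9]]
wo=np.r_[[w(*r)[0] for r in rows],w(28,170),w(27,417),w(0,580)[1]]
r=least_squares(lambda p:np.r_[(model(p)-obs).ravel(),p[4:]/1.2,(wm(p)-wo)*1.],np.r_[fit.p,0,0],loss='soft_l1')
p=r.x
if __name__=="__main__":
    print(np.round(p,4),np.degrees(p[2:4]));print(np.round(model(p)-obs,1).tolist(),np.round(wm(p)-wo,1))
    print("sd",np.sqrt(np.diag(np.linalg.inv(r.jac.T@r.jac)))[:4])
    print("rim",S(p,[0,0,.195]),"push start/end",S(p,[[-.04,-.08,0],[-.04,0,0],[-.04,.05,0]]),"studs",S(p,[hubp(p[3],-.033,.047,np.pi/4+j*np.pi/2) for j in range(4)]))
    from scipy.spatial.transform import Rotation as R
    print("toolx yaw",np.degrees(np.arctan2(*R.from_quat([ 9.98290852e-01,-5.84224459e-02,-1.36844591e-03,5.66469089e-04]).as_matrix()[1::-1,0])))
E
python3 fit2.py
```

```text
[ 0.5197  0.2983 -0.1329 -0.2071 -0.355  -0.0409 -1.6184 -1.5675 -0.7682
  0.0802] [ -7.61703601 -11.86710325]
[[1.1, 0.2], [-1.5, -0.6], [-0.2, -1.9], [0.8, 1.8], [0.1, 0.8], [-0.1, 0.9], [0.4, -0.2], [1.3, 0.3], [3.1, 0.7], [0.4, 1.0], [-1.8, 0.3], [0.2, -0.6], [-0.4, -1.6], [-1.5, -1.6]] [-0.1 -0.4 -0.1  0.3  0.2 -0.4  0.6  0.6 -0.2]
sd [0.00102343 0.00105496 0.00626084 0.01821394]
rim [[0.51968055 0.29832839 0.195     ]] push start/end [[0.46942941 0.22433634 0.        ]
 [0.4800335  0.30363044 0.        ]
 [0.48666106 0.35318924 0.        ]] studs [[0.49218868 0.34171333 0.14068939]
 [0.48356658 0.27723986 0.15435804]
 [0.48175478 0.26369183 0.08931061]
 [0.49037689 0.32816529 0.07564196]]
toolx yaw -6.698639348070693
```

Request:
step_arm --pt "0.004 0.0485 0 -1 0.5" --pt "0.004 0.0485 -0.04 -1 0.5" --pt "0.004 0.0485 -0.08 -1 0.6" --pt "0.004 0.0485 -0.11 -1 0.7" --pt "0.004 0.0485 -0.13 -1 0.7" --pt "0.004 0.0485 -0.141 -1 0.7" --pt "0.004 0.0485 -0.141 -1 0.7" --pt "0.004 0.0485 -0.141 -1 0.7" --squeeze 4

```text
clock: 3.82
tool_pos: [0.5208, 0.2978, 0.1775]
eef_rot: [0.998, -0.068, -0.0, 0.0]
contact_force: [0.2, -0.4, -0.7]
opening: 0.301
```

```bash
python3 - <<'E'
from plant import bot
import cv2,numpy as np
o=bot.get_obs();print(o['clock'],o['tool_pos'],o['opening'],o['contact_force'])
for i in range(3):
  s=bot.snapshot("wrist");o=bot.get_obs();print(o['clock'],o['tool_pos'],o['opening'])
cv2.imwrite("pics/w2.png",s['frame'])
E
```

```text
3.825 [0.52076661 0.29776552 0.17748689] 0.3012683187759626 [ 0.21248243 -0.42360333 -0.7196198 ]
3.875 [0.52076709 0.29780679 0.17753618] 0.30219854471104013
3.925 [0.52068971 0.29776372 0.17746281] 0.3002723810715273
3.975 [0.52061512 0.29766621 0.17727064] 0.2969406282223067
```

View pics/w2.png

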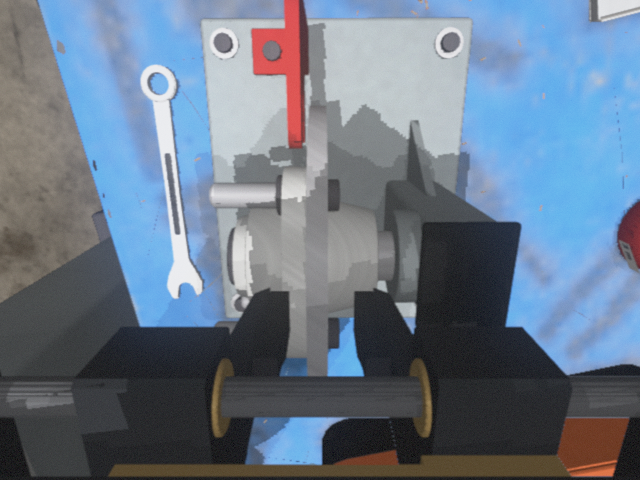

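Request:
step_arm --pt "-0.0015 0.0005 -0.001 0 0.8" --pt "-0.0015 0.0005 -0.001 0 0.8" --pt "-0.0015 0.0005 -0.001 0 0.8"

```text
clock: 4.35
tool_pos: [0.5191, 0.2982, 0.1763]
eef_rot: [0.998, -0.068, -0.0, 0.0]
contact_force: [1.5, 0.4, -0.1]
opening: 0.2
```

Request:
step_arm --pt "0 0 0 0 1"

```text
clock: 4.47
tool_pos: [0.5191, 0.2982, 0.1763]
eef_rot: [0.998, -0.068, -0.0, 0.0]
contact_force: [0.5, 0.0, 0.7]
opening: 0.113
```

```bash
python3 - <<'E'
from plant import bot
def pr():
  o=bot.get_obs();print(o['clock'],o['tool_pos'].round(4),o['opening'].round(4),o['contact_force'].round(1))
pr()
for i in range(5): bot.snapshot("scene");pr()
E
```

```text
Traceback (most recent call last):
AttributeError: 'float' object has no attribute 'round'
```

```bash
python3 - <<'E'
from plant import bot
def pr():
  o=bot.get_obs();print(round(o['clock'],3),o['tool_pos'].round(4),round(o['opening'],4),o['contact_force'].round(1))
pr()
for i in range(5): bot.snapshot("scene");pr()
E
```

```text
4.475 [0.5191 0.2982 0.1763] 0.113 [0.5 0.  0.7]
4.525 [0.5191 0.2982 0.1763] 0.092 [ 0.2 -1.2  0.9]
4.575 [0.5191 0.2981 0.1763] 0.0933 [-0.4  0.2 -0.1]
4.625 [0.5191 0.2981 0.1763] 0.0913 [-0.4 -0.4  0.2]
4.675 [0.5191 0.2982 0.1763] 0.0932 [0.6 0.4 1. ]
4.725 [0.5191 0.2982 0.1763] 0.092 [ 0.3  0.2 -0.2]
```

Request:
step_arm --pt "0 0 0 0 0.6" --pt "0 0 0 0 0.6" --pt "0 0 0.03 0 0.6" --pt "0 0 0.06 0 0.8" --pt "-0.02 -0.03 0.06 0 1" --pt "-0.0476 -0.054 0.06 0 1" --pt "-0.0476 -0.054 0.06 0 1" --pt "-0.0476 -0.054 0.03 0 1" --pt "-0.0476 -0.054 0 0 1" --pt "-0.0476 -0.054 -0.0243 0 1" --pt "-0.0476 -0.054 -0.0243 0 1"

```text
clock: 6.1
tool_pos: [0.4709, 0.2444, 0.1506]
eef_rot: [0.998, -0.068, -0.002, 0.001]
contact_force: [-0.1, 0.3, -0.2]
opening: 0.005
```

```bash
python3 - <<'E'
from plant import bot
import cv2,numpy as np
s=bot.snapshot("wrist");a=s['frame'];b=bot.snapshot("scene")['frame']
cv2.imwrite("pics/s2.png",b)
c=np.hstack([cv2.resize(a,(533,400)),cv2.resize(b[180:300,265:345],(267,400),interpolation=2)]);cv2.imwrite("pics/c4.png",c)
E
```

```text
(no output)
```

View pics/c4.png

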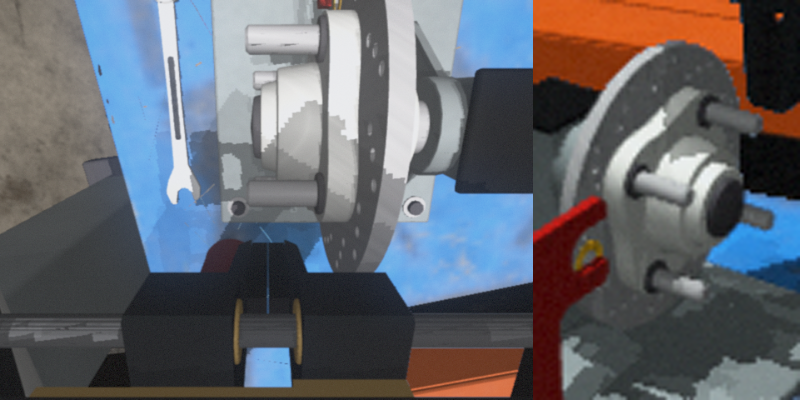

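Request:
step_arm --pt "0.001 0.006 0.0015 0 1" --pt "0.002 0.014 0.0015 0 1" --pt "0.003 0.025 0.0015 0 1" --pt "0.006 0.0435 0.0015 0 1" --pt "0.0095 0.0705 0.0015 0 1" --pt "0.0125 0.096 0.03 0 1" --pt "0.014 0.105 0.08 0 1" --pt "0.03 0.08 0.11 0 0.7" --pt "0.048 0.054 0.11 0 0.7" --pt "0.048 0.054 0.1 0 0.7"

```text
clock: 7.45
tool_pos: [0.5225, 0.2976, 0.2534]
eef_rot: [0.998, -0.07, 0.001, -0.0]
contact_force: [-0.6, 0.2, 0.7]
opening: 0.299
```

```bash
cat >meas.py <<'E'
import sys,numpy as np,cv2,pickle
from plant import bot
n=int(sys.argv[1]);cam=sys.argv[2] if len(sys.argv)>2 else "scene"
for i in range(n):
    t=bot.get_obs()['clock'];f=bot.snapshot(cam)['frame'];pickle.dump(f,open(f"pics/f_{cam}_{t:.3f}.pkl","wb"))
o=bot.get_obs();print(o['clock'],o['tool_pos'],o['opening'])
E
python3 meas.py 6
python3 - <<'E'
import glob,pickle,cv2,numpy as np
t=[pickle.load(open(f,"rb"))[180:300,255:345] for f in sorted(glob.glob("pics/f_scene*"))]
t=[cv2.resize(x,(225,300),interpolation=2) for x in t]
cv2.imwrite("pics/c5.png",np.vstack([np.hstack(t[:3]),np.hstack(t[3:6])]))
for f in sorted(glob.glob("pics/f_scene*")):
    im=cv2.cvtColor(pickle.load(open(f,"rb"))[180:300,255:345],cv2.COLOR_BGR2HSV)
    m=cv2.inRange(im,(20,110,60),(35,255,255));y,x=np.nonzero(m);print(f,len(x),x.mean()+255 if len(x) else 0,y.mean()+180 if len(x) else 0)
E
```

```text
7.75 [0.51929802 0.30043295 0.25265101] 0.300523402950702
pics/f_scene_7.450.pkl 64 297.953125 205.5
pics/f_scene_7.500.pkl 67 292.0149253731343 212.44776119402985
pics/f_scene_7.550.pkl 65 286.9384615384615 221.35384615384615
pics/f_scene_7.600.pkl 67 282.9850746268657 231.50746268656718
pics/f_scene_7.650.pkl 16 281.375 237.5625
pics/f_scene_7.700.pkl 39 281.02564102564105 253.7948717948718
```

View pics/c5.png

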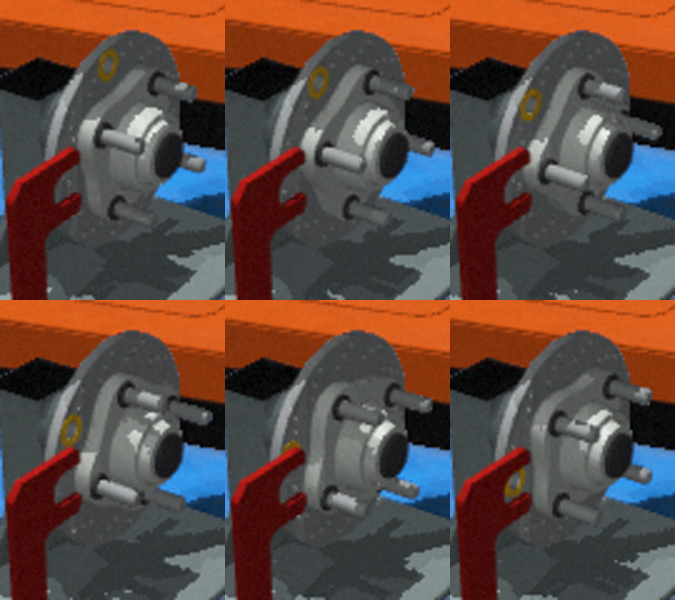

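```bash
cat >ang.py <<'E'
import glob,pickle,sys
from fit2 import *
A=np.radians(np.arange(-180,180,.25))
Q=proj("scene",S(p,[hubp(0,-.004,.067,x) for x in A]))+p[6:8]
t0=float(sys.argv[1]) if len(sys.argv)>1 else 0
T=[];H=[]
for f in sorted(glob.glob("pics/f_scene*"),key=lambda f:float(f[14:-4])):
    t=float(f[14:-4])
    if t<t0: continue
    im=cv2.cvtColor(pickle.load(open(f,"rb"))[180:300,255:345],cv2.COLOR_BGR2HSV)
    y,x=np.nonzero(cv2.inRange(im,(20,110,60),(35,255,255)))
    if len(x)<25: continue
    d=np.hypot(Q[:,0]-x.mean()-255,Q[:,1]-y.mean()-180);i=d.argmin()
    T.append(t);H.append(A[i]);print(round(t,3),len(x),round(x.mean()+255,1),round(y.mean()+180,1),"ang",round(A[i],3),"resid",round(d[i],1))
if len(T)>2:
    w0=float(sys.argv[2]) if len(sys.argv)>2 else 0
    T=np.array(T);H=np.array(H)
    if w0: H=H[0]+w0*(T-T[0])+np.angle(np.exp(1j*(H-H[0]-w0*(T-T[0]))))
    else: H=np.unwrap(H)
    c=np.polyfit(T-T[-1],H,1);print("at",T[-1],"angle",c[1],"rate",c[0])
E
python3 ang.py
```

```text
0.45 64 298.0 205.5 ang 1.366 resid 2.1
0.5 67 292.0 212.4 ang 1.069 resid 2.2
0.55 65 286.9 221.4 ang 0.785 resid 2.1
0.6 67 283.0 231.5 ang 0.497 resid 1.9
0.7 39 281.0 253.8 ang -0.144 resid 1.9
at 0.7 angle -0.12712600903039786 rate -6.013130983729114
```

Request:
step_arm --pt "0 -0.002 -0.03 0 0.7" --pt "0 -0.002 -0.055 0 0.75" --pt "0 -0.002 -0.07 0 0.8" --pt "0 -0.002 -0.0763 0 0.8" --pt "0 -0.002 -0.0763 0 0.8" --pt "0 -0.002 -0.0763 0 0.8" --pt "0 -0.002 -0.0763 0 0.8" --pt "0 -0.002 -0.0763 0 0.8" --pt "0 -0.002 -0.0763 0 0.8" --pt "0 -0.002 -0.0763 0 0.8" --pt "0 -0.002 -0.0763 0 0.8" --pt "0 -0.002 -0.0763 0 0.8"

```text
clock: 9.25
tool_pos: [0.5193, 0.2984, 0.1763]
eef_rot: [0.998, -0.067, -0.0, -0.001]
contact_force: [-0.3, 0.9, -0.2]
opening: 0.2
```

```bash
sed -i 's/f\[14:-4\]/f[13:-4].lstrip("_")/g' ang.py; ls pics/*.pkl|tail -1; python3 meas.py 10; python3 ang.py 9 -6
```

```text
pics/f_scene_7.700.pkl
9.75 [0.51928081 0.29843654 0.17634365] 0.19860693539584814
9.6 51 319.1 204.7 ang 2.539 resid 0.9
9.65 33 316.4 201.8 ang 2.361 resid 0.4
```

```bash
python3 meas.py 14; python3 ang.py 9.7 -5
```

```text
10.45 [0.51926979 0.29841795 0.17632856] 0.2004839068791855
9.8 41 298.7 204.9 ang 1.405 resid 2.1
9.85 61 294.5 209.0 ang 1.2 resid 2.0
9.9 62 289.4 216.6 ang 0.929 resid 2.1
9.95 67 285.1 225.3 ang 0.672 resid 2.0
10.0 52 282.3 233.4 ang 0.445 resid 1.7
10.1 44 280.9 254.0 ang -0.148 resid 1.7
10.2 35 284.8 268.3 ang -0.737 resid 1.0
10.25 56 288.5 269.5 ang -0.921 resid 0.3
10.3 53 292.8 271.2 ang -1.134 resid 1.5
10.35 57 297.7 270.6 ang -1.344 resid 2.0
10.4 28 302.0 270.2 ang -1.492 resid 3.7
at 10.4 angle -1.6190308806681957 rate -5.055637066610241
```

Request:
step_arm --pt "0 0 0 0 0.8" --pt "0 0 0 0 0.8" --pt "0 0 0 0 0.8" --pt "0 0 0 0 0.8" --pt "0 0 0 0 0.8" --pt "0 0 0 0 0.8" --pt "0 0 0 0 0.8" --pt "0 0 0 0 0.8" --pt "0 0 0 0 0.8" --pt "0 0 0 0 0.8" --pt "0 0 0 0 0.8" --pt "0 0 0 0 0.8"

```text
clock: 11.95
tool_pos: [0.5193, 0.2985, 0.1763]
eef_rot: [0.998, -0.067, -0.0, -0.001]
contact_force: [-0.3, -0.1, 0.1]
opening: 0.202
```

Request:
step_arm --pt "0 0 0 0 0.8" --pt "0 0 0 0 0.8" --pt "0 0 0 0 0.8" --pt "0 0 0 0 0.8" --pt "0 0 0 0 0.8" --pt "0 0 0 0 0.8" --pt "0 0 0 0 0.8" --pt "0 0 0 0 0.8" --pt "0 0 0 0 0.8" --pt "0 0 0 0 0.8" --pt "0 0 0 0 0.8" --pt "0 0 0 0 0.8"

```text
clock: 13.45
tool_pos: [0.5193, 0.2984, 0.1763]
eef_rot: [0.998, -0.067, -0.0, -0.001]
contact_force: [1.0, 0.8, 0.2]
opening: 0.201
```

Request:
step_arm --pt "0 0 0 0 0.8" --pt "0 0 0 0 0.8" --pt "0 0 0 0 0.8" --pt "0 0 0 0 0.8" --pt "0 0 0 0 0.8" --pt "0 0 0 0 0.8" --pt "0 0 0 0 0.8" --pt "0 0 0 0 0.8" --pt "0 0 0 0 0.8" --pt "0 0 0 0 0.8" --pt "0 0 0 0 0.8" --pt "0 0 0 0 0.8"

```text
clock: 14.95
tool_pos: [0.5193, 0.2984, 0.1763]
eef_rot: [0.998, -0.067, -0.0, -0.001]
contact_force: [0.3, 0.3, -0.5]
opening: 0.201
```

Request:
step_arm --pt "0 0 0 0 0.8" --pt "0 0 0 0 0.8" --pt "0 0 0 0 0.8" --pt "0 0 0 0 0.8" --pt "0 0 0 0 0.8" --pt "0 0 0 0 0.8" --pt "0 0 0 0 0.8" --pt "0 0 0 0 0.8" --pt "0 0 0 0 0.8" --pt "0 0 0 0 0.8" --pt "0 0 0 0 0.8" --pt "0 0 0 0 0.8"

```text
clock: 16.45
tool_pos: [0.5193, 0.2984, 0.1763]
eef_rot: [0.998, -0.067, -0.0, -0.001]
contact_force: [-0.5, -0.7, -0.3]
opening: 0.199
```

```bash
python3 meas.py 16; python3 ang.py 11 -3.3
```

```text
17.25 [0.51928257 0.29842198 0.17635008] 0.1974864211441956
16.8 44 320.0 206.0 ang 2.601 resid 1.1
16.85 52 317.7 202.9 ang 2.439 resid 0.7
16.9 31 316.1 201.7 ang 2.347 resid 0.2
17.1 41 298.7 204.8 ang 1.405 resid 2.1
17.15 68 296.2 207.1 ang 1.283 resid 2.0
17.2 62 292.4 212.0 ang 1.091 resid 2.2
at 17.2 angle 1.0752582327049542 rate -3.9284954111700108
```

Request:
step_arm --pt "0 0 0 0 0.8" --pt "0 0 0 0 0.8" --pt "0 0 0 0 0.8" --pt "0 0 0 0 0.8" --pt "0 0 0 0 0.8" --pt "0 0 0 0 0.8" --pt "0 0 0 0 0.8" --pt "0 0 0 0 0.8" --pt "0 0 0 0 0.8" --pt "0 0 0 0 0.8" --pt "0 0 0 0 0.8" --pt "0 0 0 0 0.8"

```text
clock: 18.75
tool_pos: [0.5193, 0.2984, 0.1763]
eef_rot: [0.998, -0.067, -0.0, -0.001]
contact_force: [-0.4, -0.3, -0.0]
opening: 0.197
```

Request:
step_arm --pt "0 0 0 0 0.8" --pt "0 0 0 0 0.8" --pt "0 0 0 0 0.8" --pt "0 0 0 0 0.8" --pt "0 0 0 0 0.8" --pt "0 0 0 0 0.8" --pt "0 0 0 0 0.8" --pt "0 0 0 0 0.8" --pt "0 0 0 0 0.8" --pt "0 0 0 0 0.8" --pt "0 0 0 0 0.8" --pt "0 0 0 0 0.8"

```text
clock: 20.25
tool_pos: [0.5193, 0.2984, 0.1763]
eef_rot: [0.998, -0.067, -0.0, -0.001]
contact_force: [0.2, 0.1, -0.2]
opening: 0.197
```

Request:
step_arm --pt "0 0 0 0 0.8" --pt "0 0 0 0 0.8" --pt "0 0 0 0 0.8" --pt "0 0 0 0 0.8" --pt "0 0 0 0 0.8" --pt "0 0 0 0 0.8" --pt "0 0 0 0 0.8" --pt "0 0 0 0 0.8" --pt "0 0 0 0 0.8" --pt "0 0 0 0 0.8" --pt "0 0 0 0 0.8" --pt "0 0 0 0 0.8"

```text
clock: 21.75
tool_pos: [0.5193, 0.2984, 0.1763]
eef_rot: [0.998, -0.067, -0.0, -0.001]
contact_force: [0.0, -1.0, -0.7]
opening: 0.2
```

Request:
step_arm --pt "0 0 0 0 0.8" --pt "0 0 0 0 0.8" --pt "0 0 0 0 0.8" --pt "0 0 0 0 0.8" --pt "0 0 0 0 0.8" --pt "0 0 0 0 0.8" --pt "0 0 0 0 0.8" --pt "0 0 0 0 0.8" --pt "0 0 0 0 0.8" --pt "0 0 0 0 0.8" --pt "0 0 0 0 0.8" --pt "0 0 0 0 0.8"

```text
clock: 23.25
tool_pos: [0.5193, 0.2984, 0.1763]
eef_rot: [0.998, -0.067, -0.0, -0.001]
contact_force: [-0.2, 0.1, -0.0]
opening: 0.198
```

Request:
step_arm --pt "0 0 0 0 0.8" --pt "0 0 0 0 0.8" --pt "0 0 0 0 0.8" --pt "0 0 0 0 0.8" --pt "0 0 0 0 0.8" --pt "0 0 0 0 0.8" --pt "0 0 0 0 0.8" --pt "0 0 0 0 0.8" --pt "0 0 0 0 0.8" --pt "0 0 0 0 0.8" --pt "0 0 0 0 0.8" --pt "0 0 0 0 0.8"

```text
clock: 24.75
tool_pos: [0.5193, 0.2985, 0.1763]
eef_rot: [0.998, -0.067, -0.0, -0.001]
contact_force: [0.7, 0.1, 0.1]
opening: 0.197
```

Request:
step_arm --pt "0 0 0 0 0.8" --pt "0 0 0 0 0.8" --pt "0 0 0 0 0.8" --pt "0 0 0 0 0.8" --pt "0 0 0 0 0.8" --pt "0 0 0 0 0.8" --pt "0 0 0 0 0.8" --pt "0 0 0 0 0.8" --pt "0 0 0 0 0.8" --pt "0 0 0 0 0.8" --pt "0 0 0 0 0.8" --pt "0 0 0 0 0.8"

```text
clock: 26.25
tool_pos: [0.5193, 0.2984, 0.1764]
eef_rot: [0.998, -0.067, -0.0, -0.001]
contact_force: [-1.0, -0.6, -0.0]
opening: 0.202
```

Request:
step_arm --pt "0 0 0 0 0.8" --pt "0 0 0 0 0.8" --pt "0 0 0 0 0.8" --pt "0 0 0 0 0.8" --pt "0 0 0 0 0.8" --pt "0 0 0 0 0.8" --pt "0 0 0 0 0.8" --pt "0 0 0 0 0.8" --pt "0 0 0 0 0.8" --pt "0 0 0 0 0.8" --pt "0 0 0 0 0.8" --pt "0 0 0 0 0.8"

```text
clock: 27.75
tool_pos: [0.5193, 0.2984, 0.1763]
eef_rot: [0.998, -0.067, -0.0, -0.001]
contact_force: [0.4, 0.7, -0.8]
opening: 0.201
```

```bash
python3 meas.py 20; python3 ang.py 20 -2.1
```

```text
28.75 [0.51926517 0.29843294 0.17634522] 0.19756824090855965
```

```bash
python3 meas.py 14; python3 ang.py 28.7 -2.1
```

```text
29.45 [0.51928871 0.29840195 0.17631831] 0.19835003882701496
28.75 33 321.3 206.8 ang 2.649 resid 2.0
28.8 44 320.1 206.2 ang 2.609 resid 1.2
28.85 51 319.1 204.7 ang 2.539 resid 0.9
28.9 49 317.9 203.6 ang 2.47 resid 0.5
28.95 47 317.2 202.3 ang 2.404 resid 0.6
29.0 37 316.6 201.9 ang 2.374 resid 0.4
29.05 26 315.5 201.5 ang 2.321 resid 0.0
at 29.05 angle 2.31069126326535 rate -1.134464013796311
```

```bash
python3 meas.py 6; python3 ang.py 29.4 -1.9
```

```text
29.75 [0.51928137 0.29841721 0.17634126] 0.20212249425420128
29.45 34 299.3 204.1 ang 1.44 resid 1.8
29.5 47 298.4 204.8 ang 1.396 resid 1.9
29.55 63 297.5 206.0 ang 1.344 resid 2.1
29.6 60 295.6 207.9 ang 1.252 resid 2.2
29.65 61 294.3 209.7 ang 1.178 resid 2.3
29.7 61 292.5 211.7 ang 1.095 resid 2.1
at 29.7 angle 1.1078685204325922 rate -1.4112233666125602
```

```bash
python3 meas.py 5; python3 ang.py 29.54 -1.7
```

```text
30.0 [0.51927722 0.29842065 0.17632838] 0.19920042350957964
29.55 63 297.5 206.0 ang 1.344 resid 2.1
29.6 60 295.6 207.9 ang 1.252 resid 2.2
29.65 61 294.3 209.7 ang 1.178 resid 2.3
29.7 61 292.5 211.7 ang 1.095 resid 2.1
29.75 60 291.0 214.1 ang 1.017 resid 2.2
29.8 63 289.6 216.4 ang 0.938 resid 2.2
29.85 63 288.1 218.9 ang 0.855 resid 2.2
29.9 63 286.8 221.5 ang 0.781 resid 2.1
29.95 61 285.7 224.2 ang 0.702 resid 2.1
at 29.95 angle 0.6992952536323952 rate -1.5940673834881578
```

```bash
python3 meas.py 1; python3 ang.py 29.74 -1.6|tail -2
```

```text
30.05 [0.51926787 0.29844084 0.17634118] 0.1949312970174144
30.0 63 284.5 227.0 ang 0.62 resid 2.0
at 30.0 angle 0.621254102793219 rate -1.580769636806298
```

Request:
step_arm --pt "0 0 0 0 0.8" --pt "0 0 0 0 1" --pt "0 0 0 0 1" --pt "0 0 0 0 1" --pt "0 0 0 0 1" --squeeze 4

```text
clock: 30.68
tool_pos: [0.5192, 0.2986, 0.1763]
eef_rot: [0.998, -0.067, -0.0, -0.001]
contact_force: [-0.6, 1.1, -0.6]
opening: 0.093
```

```bash
python3 meas.py 2; python3 ang.py 30.1 -0.001
python3 - <<'E'
import pickle,glob,cv2,numpy as np
f=sorted(glob.glob("pics/f_scene_30*"))[-1];a=pickle.load(open(f,"rb"))
from plant import bot
w=bot.snapshot("wrist")['frame']
cv2.imwrite("pics/c6.png",np.hstack([cv2.resize(a[225:285,260:310],(400,480),interpolation=2),cv2.resize(w,(400,480))]))
E
```

```text
30.775 [0.51916814 0.29855668 0.17636261] 0.09333906877277082
```

View pics/c6.png

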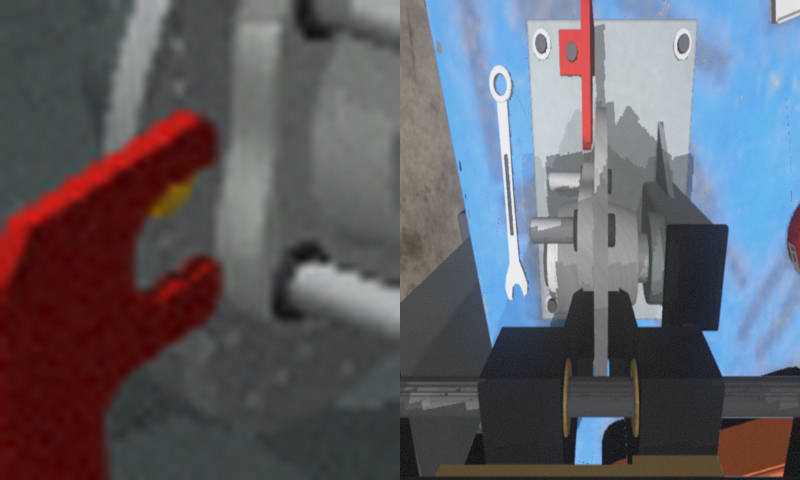

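```bash
python3 - <<'E'
from fit2 import *
for th in (0,.05,.1,.15,.2,.25):
    q=proj("scene",S(p,[hubp(th,-.016,.047,-np.pi/4),hubp(th,-.016,.047,np.pi/4),hubp(th,-.004,.067,0)]))+p[6:8];print(th,q.round(1).tolist())
q=proj("scene",S(p,[[-.0135,.061,.1275],[-.0135,.061,.1025],[-.0075,.061,.1275],[-.0075,.061,.1025]]))+p[6:8];print(q.round(1).tolist())
E
```

```text
0 [[296.2, 259.8], [295.7, 226.6], [278.7, 249.4]]
0.05 [[295.7, 259.4], [296.3, 225.4], [278.7, 247.7]]
0.1 [[295.2, 258.9], [296.9, 224.2], [278.7, 245.9]]
0.15 [[294.7, 258.3], [297.5, 223.1], [278.8, 244.1]]
0.2 [[294.2, 257.7], [298.2, 222.0], [279.0, 242.3]]
0.25 [[293.8, 257.0], [298.8, 220.9], [279.2, 240.4]]
[[285.1, 243.1], [285.5, 255.8], [282.3, 242.2], [282.7, 254.9]]
```

Request:
step_arm --pt "0.0003 0.002 0 0 1" --pt "0.0006 0.0045 0 0 1" --pt "0.0009 0.007 0 0 1" --pt "0.0012 0.009 0 0 1" --pt "0.0012 0.009 0 0 1" --pt "0.0012 0.009 0 0 1" --squeeze 8

```text
clock: 31.58
tool_pos: [0.5203, 0.3073, 0.1759]
eef_rot: [0.998, -0.067, -0.001, -0.0]
contact_force: [0.9, -0.9, -4.8]
opening: 0.088
```

```bash
python3 meas.py 3; python3 ang.py 30.8 -0.001
python3 - <<'E'
import pickle,glob,cv2,numpy as np
a=np.mean([pickle.load(open(f,"rb")) for f in sorted(glob.glob("pics/f_scene_31*"))],0).astype(np.uint8)
b=pickle.load(open("pics/f_scene_30.000.pkl","rb"))
cv2.imwrite("pics/c7.png",np.hstack([cv2.resize(x[215:275,260:310],(400,480),interpolation=2) for x in(a,b)]))
E
```

```text
31.725 [0.52034437 0.30719474 0.17593353] 0.09152770999807515
31.575 27 281.2 252.2 ang -0.092 resid 2.3
31.625 27 281.2 252.2 ang -0.092 resid 2.3
31.675 27 281.2 252.2 ang -0.092 resid 2.3
at 31.675 angle -0.09162978572970232 rate -5.544084617799493e-16
```

View pics/c7.png

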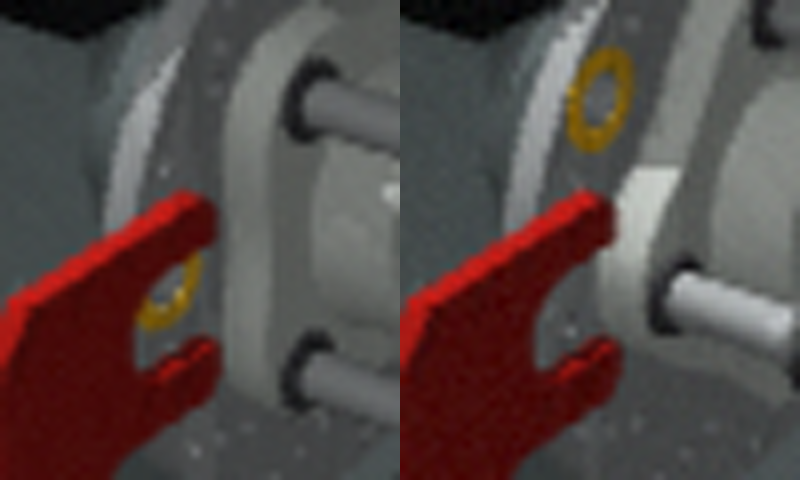

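```bash
python3 - <<'E'
import glob,pickle
from fit2 import *
def mask(f):
    im=cv2.cvtColor(pickle.load(open(f,"rb"))[180:300,255:345],cv2.COLOR_BGR2HSV)
    y,x=np.nonzero(cv2.inRange(im,(20,110,60),(35,255,255)));return x+255,y+180
P=[];F=[]
for f in glob.glob("pics/f_scene*"):
    x,y=mask(f)
    if len(x)>=55 and np.ptp(y)>=10: P.append((x.mean(),y.mean()));F.append((len(x),np.ptp(x),np.ptp(y),y.max()-y.mean(),y.mean()))
P=np.array(P);F=np.array(F);print(len(P),F[np.argsort(-F[:,4])][:9].round(1).tolist())
A=np.radians(np.arange(-180,180,.25))
hp=lambda p,t:proj("scene",S(p,[hubp(0,-.004,.067,x) for x in np.atleast_1d(t)]))
Q=hp(p,A)
def res(o):
    q=Q*0+ (Q-Q.mean(0))*o[2]+Q.mean(0)+o[:2]
    d=P[:,None]-q; i=np.hypot(*np.moveaxis(d,2,0)).argmin(1); return d[np.arange(len(P)),i].ravel()
for s in ('shift','shift+scale'):
    g=(lambda o:res(np.r_[o,1])) if s=='shift' else (lambda o:np.r_[res(o),(o[2]-1)*100])
    r=least_squares(g,[0,0] if s=='shift' else [0,0,1],diff_step=1e-3,x_scale=1.);o=r.x if len(r.x)==3 else np.r_[r.x,1]
    q=(Q-Q.mean(0))*o[2]+Q.mean(0)+o[:2]
    print(s,o,"rms",np.sqrt(np.mean(r.fun**2)),"slot",[q[abs(A-t).argmin()].round(1).tolist() for t in(-.1,0,.1)])
for c in sorted(glob.glob("pics/f_scene_31*"))[-1:]+["pics/f_scene_7.700.pkl","pics/f_scene_10.100.pkl"]:
    x,y=mask(c);print(c,len(x),"u",x.min(),x.max(),"v",y.min(),y.max())
E
```

```text
21 [[57.0, 7.0, 11.0, 5.4, 270.6], [56.0, 7.0, 11.0, 5.5, 269.5], [67.0, 8.0, 13.0, 6.5, 231.5], [63.0, 7.0, 12.0, 6.0, 227.0], [67.0, 8.0, 12.0, 5.7, 225.3], [61.0, 8.0, 12.0, 5.8, 224.2], [63.0, 8.0, 13.0, 6.5, 221.5], [65.0, 8.0, 13.0, 6.6, 221.4], [63.0, 8.0, 12.0, 6.1, 218.9]]
shift [-0.00506939 -0.11043889  1.        ] rms 0.07996423762016028 slot [[280.6, 254.2], [280.3, 250.9], [280.4, 247.4]]
shift+scale [-0.00850425 -0.12646842  0.99942648] rms 0.07795704196094659 slot [[280.6, 254.2], [280.4, 250.8], [280.4, 247.3]]
pics/f_scene_31.675.pkl 27 u 277 284 v 247 255
pics/f_scene_7.700.pkl 39 u 277 284 v 247 258
pics/f_scene_10.100.pkl 44 u 277 284 v 248 259
```

Request:
step_arm --pt "0.0002 0.0015 0 0 1" --pt "0.0004 0.003 0 0 1" --pt "0.0005 0.004 0 0 1" --pt "0.0005 0.004 0 0 1" --pt "0.0005 0.004 0 0 1"

```text
clock: 32.35
tool_pos: [0.5208, 0.3109, 0.1757]
eef_rot: [0.998, -0.067, -0.001, -0.0]
contact_force: [2.1, -2.6, -9.4]
opening: 0.094
```

```bash
python3 meas.py 2; cat >m.py <<'E'
import glob,pickle,cv2,numpy as np
f=max(glob.glob("pics/f_scene*"),key=lambda f:float(f[13:-4].strip("_")));im=cv2.cvtColor(pickle.load(open(f,"rb"))[180:300,255:345],cv2.COLOR_BGR2HSV)
y,x=np.nonzero(cv2.inRange(im,(20,110,60),(35,255,255)));print(f,len(x),x.min()+255,x.max()+255,y.min()+180,y.max()+180,[int((y==k).sum()) for k in range(y.min(),y.max()+1)])
E
python3 m.py
```

```text
32.45 [0.520821   0.31090434 0.17563219] 0.08653445723108304
pics/f_scene_32.400.pkl 35 277 284 247 257 [1, 3, 2, 2, 2, 2, 3, 4, 6, 6, 4]
```

Request:
step_arm --pt "0 0 -0.0007 0 1" --pt "0 0 -0.0007 0 1" --squeeze 4

```text
clock: 32.7
tool_pos: [0.5209, 0.3118, 0.1756]
eef_rot: [0.998, -0.067, -0.0, -0.001]
contact_force: [0.4, -0.2, -3.7]
opening: 0.093
```

Request:
step_arm --pt "0 0 0 0 0.85" --pt "0 0 0 0 0.75" --pt "0 0 0 0 0.6" --pt "0 0 0 0 0.6" --pt "0 0 0.03 0 0.6" --pt "0 0 0.07 0 0.6" --pt "0 0 0.1 0 0.6" --pt "0 0 0.1 0 0.6"

```text
clock: 33.7
tool_pos: [0.522, 0.3128, 0.2781]
eef_rot: [0.998, -0.067, 0.002, -0.002]
contact_force: [-0.3, -0.9, -0.9]
opening: 0.4
```

```bash
python3 meas.py 2;python3 m.py; python3 meas.py 10;python3 m.py
python3 - <<'E'
import pickle,cv2,glob,numpy as np
f=max(glob.glob("pics/f_scene*"),key=lambda f:float(f[13:-4].strip("_")));a=pickle.load(open(f,"rb"))
cv2.imwrite("pics/c8.png",np.hstack([cv2.resize(a[215:275,260:310],(400,480),interpolation=2),cv2.resize(a[150:350,200:400],(400,480))]))
E
```

```text
33.8 [0.52075464 0.31146819 0.27501642] 0.394756703171235
pics/f_scene_33.750.pkl 39 277 284 247 258 [1, 3, 2, 2, 2, 2, 3, 3, 7, 6, 5, 3]
34.3 [0.52088622 0.31174697 0.27534823] 0.39940779042396857
pics/f_scene_34.250.pkl 38 277 284 247 258 [1, 3, 2, 2, 2, 2, 3, 3, 7, 6, 5, 2]
```

View pics/c8.png

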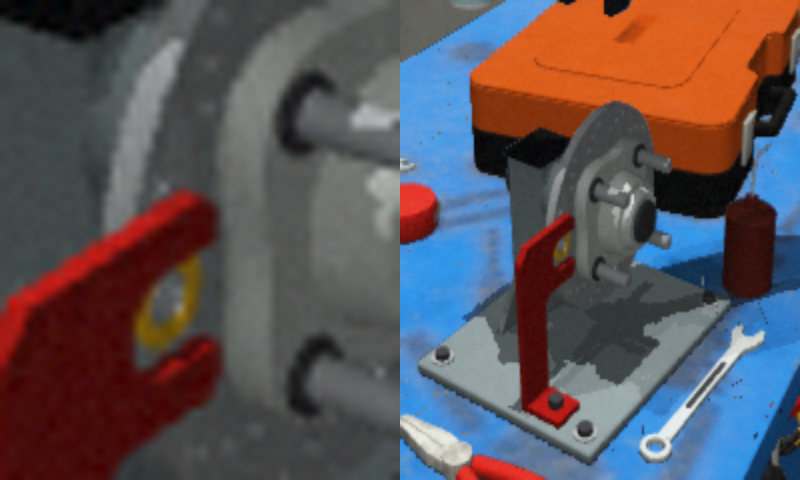

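```bash
python3 -c "
from plant import bot
print(bot.finish_job())"
```

```text
the job is handed in; nothing more can be done
None
```

The hub ran free, was braked with its locking hole about 13 mm short of the slot, and was eased in the rest of the way. I then let it go and handed the job in at 34.3 s.

- **Run:** I pushed one upper stud with the shut fingers, which set the hub turning at about 6 rad/s. By then it had made about three turns, and it was still doing about 5 rad/s with nothing touching it. It coasted from about 7 s to 30 s, down to 1.6 rad/s.
- **Braking:** A 4 N squeeze on the top of the disc stopped it with the hole roughly 12–13 mm above the slot centre, inside the 30 mm limit. My timing was slightly early. I moved the gripped disc 9 mm and then 4 mm along to bring the hole into the slot, then let go and lifted the fingers clear.
- **Last checks:** The hole sits about 1–1.5 mm from the slot centre, against the 6 mm allowed, and the ring's position stayed the same to a pixel over the last half second. The open gripper is about 80 mm above the disc. The tin and the spanner look unmoved. Only the tip of the pliers showed in the last picture, but nothing of mine went near them.
- **Disagreements:** My first picture fit was off by about 2 pixels in the scene camera, roughly 3–4 mm. I recalibrated it from the ring's path while spinning, which fitted to 0.08 pixel. The upper prong hides part of the ring from that camera, so the final offset comes from the ring's lower edge.

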